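Put a sanding drum away in the graded shank rack

ROBOT

A 7-joint arm with a two-finger parallel gripper is mounted at the origin on the work surface. World frame = base frame: x ahead of the robot, y to its left, z up, the work surface at z = 0. Lengths are in m, angles in rad, forces in N, time in s.
With the tool pointing down it reaches from about 0.4 to 0.75 m from the base axis. Payload 19.5 kg.
Tool frame: the origin (TCP) lies midway between the tips of the shut fingers; the grasp point (between the pads) lies 19 mm behind it; z points along the fingers, y is the direction in which the jaws open and shut (so a half turn about z gives the same grasp; the last joint's range is limited). The gripper opens to 85 mm and grips with 20 to 120 N. Pads are 22 mm wide; open, the fingers measure 114 mm over their backs; the gripper's body (76 mm by 85 mm) begins 54 mm behind the grasp point. The pads swing forward as they close: fully open they stand 13 mm farther back than shut.
Start: joints at [-1.218, 0.707, -0.028, 1.485, 0.022, 0.951, -0.075], TCP at [0.221, 0.531, 0.206] pointing down, gripper open.
Joint ranges: [-2.71, 2.71], [-0.32, 2.16], [-1.57, 1.52], [0, 2.45], [-1.46, 4.6], [0, 2.02], [-2.83, 2.83]. Speed limits (rad/s): [1.89, 1.89, 2.57, 2.57, 3.01, 3.01, 3.01].

INTERFACE

Orientations are given as a 3x3 rotation matrix whose columns are the frame's x, y, z axes.
In Python, from workcell import bot, cams gives the robot as it stands.
- The arm moves only by the tool drive_tool, never from a script. Its argument "increments" is a list that holds one entry, the list of rows, each a list of 4 numbers: the shift along the tool's x, y, z in cm, then the turn about the tool's z in rad. A call has 1 to 10 rows; each row shifts and turns the commanded pose from where the row before left it, along the tool's axes as they then stand; what a row does not reach is not made up. A row lasts 1/12 s, in which the tool goes at most 41.7 mm and 7.16 degrees, less where a joint would pass 70% of its speed; a pose out of reach is approached as far as the arm can. A call is refused whole if a number of a shift passes 4.17 or a number of a turn 0.125, either way. A call with a gripper value outside its range is refused whole. "grip" is the opening, from -1 (shut) to 1 (fully open), so that 0 is half open, set as the call begins (left out, the last holds). The fingers move at their own pace and stop on an object; "grip_force" is the grip in N (left out, the last holds). Time passes only in rows, so rows that do not move let the fingers close. It gives the time, the measured TCP pose, the force and the opening at its end, in the units of the state.
- bot.observe(): the state, without advancing time (a new reading comes with each control period).
- cams.read_camera(name): name is "side" or "top" or "wrist"; returns a dict with "pixels" (480x640x3 uint8, red, green, blue), "camera_matrix" (3x3 intrinsics, pixels), "k1" (the pictures are not rectified: a ray, as slopes to the right and down, at radius r is drawn at 1 + k1 r^2 times it, then the intrinsics apply), "extrinsics" (4x4, takes a point from camera to world coordinates); the wrist camera has in their place "mount" (4x4, takes a point from camera to tool coordinates, whose origin is the TCP and whose axes are the flange's). Camera axes: x right, y down, z forward; pixel columns grow to the right and rows downward; lengths in m; the calibration is good to about 2 mm. A picture is of the moment at which its call begins: read the wrist's pose just before it. There is no depth.
- bot.finish_job(): hands the job in, once; it reports no verdict.
Trained networks look in a picture, given as the dict that the camera call returned (one of the last four; its "shot" number tells which), for a name from the list of things; names that differ only in an ending like _2 or _b are one class to them, and where a whole thing is asked for, a point or a joint stands for the part that bears it (a point fixed in the world has none). Each returns a list of dicts, best first, with "conf" (0 to 1); they miss things now and then, are a little off and sometimes report something else, mostly with a low value. They report only what shows in the picture. A call takes as long as a camera call. They do not tell look-alikes from the thing itself.
- cams.look_for(picture, thing): "xy" ([column, row] in pixels, amid what is visible of it).
- cams.tip_of(picture, thing): "xy" ([column, row] in pixels: a listed point, or the origin of a listed thing).
The state is a dict: "time": time; "q": joint angles; "qvel": joint speeds; "joint_torque": joint torques, N m; "tool_pos": TCP position; "ee_rot": TCP orientation; "force": force on the tool from outside, world axes, zero at the start; "moment": the same for the moment, N m; "width": finger opening in m.
Only numpy, scipy, OpenCV 4.12 (cv2) and the standard library are available. Lean on these libraries where they do the work, as an engineer would, in place of code of your own. Each camera call takes 0.05 s, during which the arm holds its last target.

TASK

Take the sanding drum (the straight cylinder, not the cone) out of the wooden parking stand and put it away in the tool rack, in the hole that fits its shank. The hole strip may have shifted along the rack, so feel for the hole with a light touch instead of forcing, then lower the drum until its collar sits fully home on the strip before you let go. Leave the cone, the red cup, the tin and the wrench alone.

Things in the scene. Friction and masses are not known exactly. Their poses are not given: they have to be found in the camera images.
- arbor_center (a point): The sanding drum to put away: dark brown abrasive cylinder, 38 mm diameter, 40 mm tall, 0.13 to 0.25 kg, an 18 mm wide, 6 mm high nut on top. Point: middle of the cylinder, on its axis, z up. Below it a steel collar (30 mm wide, 4 mm thick, underside 24 mm below this point), then the shank. It stands upright in one of the stand's two holes, collar on the stand's top, 3 mm play all round.
- arbor_tip (a point): Centre of the lower end of the drum's round steel shank, 69 mm below the cylinder's middle. The shank is 16 mm in diameter and 45 mm long below the collar; its end is slightly bevelled (1.2 mm).
- cone_center (a point): Bystander: a grey-brown abrasive cone (38 mm wide below, 18 mm at the top, 43 mm tall) with a collar and a 10 mm shank, standing in the other hole of the stand. The point is on its axis, 20 mm above the cone's foot. Leave it alone.
- stand: The parking stand: a fixed pale wooden block, 80 mm (x) by 170 mm (y) by 56 mm high, with two 22 mm holes at y = +42.5 and -42.5 mm in its frame. Origin at the centre of its underside, z up.
- rack: Tool rack: fixed plywood frame, 90 mm (x) by 250 mm (y), carrying an aluminium strip (64 mm wide, 210 long, 16 thick) whose top is 74 mm above the bench; open below. Origin: centre of its underside, z up, y along the row. When home, the drum's collar lies flat on the strip, cylinder's middle 98 mm above this origin. Over 30 N on it is forcing. A fixed pin, 35 mm high, fills the 8 mm hole.
- rack_row (a point): Middle of the rack frame at the height of the strip's top, axes as the rack. The strip's five round through-holes lie in a row along y, 32 mm apart, x = 0, made for shanks of 8, 10, 13, 16, 20 mm (holes 1.5 mm wider): at y = +64, +32, 0, -32, -64 mm if the strip is centred. It is clamped off centre by an unmeasured amount, up to 9 mm either way along y; none in x, and does not give.
- shell: Bystander: an open red plastic cup, 96 mm wide, 110 mm tall, standing on the bench. Origin at the centre of its underside.
- tin: Bystander: a plain steel tin, 72 mm wide, 100 mm tall, standing on the bench. Origin at the centre of its underside.
- wrench: Bystander: a steel wrench lying flat on the bench. Origin in the middle of its underside.
Not all that is in view belongs to the job. What is shaped like the part that bears arbor_center but yellow is not meant.

How it is judged:
By the outcome, as a careful person would: the job done as asked, in the order asked, and still so for the second after the job is handed in, with the robot touching nothing.
It also fails if it takes over 51 s, if anything falls off the work surface, if the arm or the gripper's body presses on something with over 40 N, if the wrist force passes 120 N, or if a joint passes its speed limit or range.

## Working session

There is one attempt and no reset: what is moved stays moved. The work goes in short steps, Python scripts to look and compute and a tool call to move; the robot and the scene stay as the last step left them, time stands still between calls to the robot, and variables do not carry over. Pictures are saved under pics/ and viewed, and the job is handed in when it is done.

Besides the shell and the picture viewer there is one more tool, called after "Emit:" in YAML: its name, and indented under it one key for each argument. drive_tool: Moves the arm, as the interface text tells. Its arguments: {"type":"object","properties":{"increments":{"type":"array","items":{"type":"array","items":{"type":"array","items":{"type":"number"}}}},"grip":{"type":"number"},"grip_force":{"type":"number"}},"required":["increments"]}

```bash
ls; mkdir -p pics
cat > h.py <<'E'
import numpy as np, cv2, json
from workcell import bot, cams
def snap(n,tag):
    s=bot.observe(); p=cams.read_camera(n); cv2.imwrite(f'pics/{tag}.png',p['pixels'][:,:,::-1]); return s,p
def ext(p,s):
    if 'extrinsics' in p: return np.array(p['extrinsics'])
    T=np.eye(4);T[:3,:3]=s['ee_rot'];T[:3,3]=s['tool_pos'];return T@np.array(p['mount'])
def ray(p,s,xy):
    K=np.array(p['camera_matrix']);k=p['k1']
    d=np.array([(xy[0]-K[0,2])/K[0,0],(xy[1]-K[1,2])/K[1,1]]);u=d.copy()
    for _ in range(30): u=d/(1+k*(u@u))
    E=ext(p,s);v=E[:3,:3]@np.array([u[0],u[1],1]);return E[:3,3],v/np.linalg.norm(v)
def atz(p,s,xy,z):
    o,v=ray(p,s,xy);return o+v*(z-o[2])/v[2]
def proj(p,s,X):
    E=ext(p,s);c=np.linalg.inv(E)@np.append(X,1);u=c[:2]/c[2];u=u*(1+p['k1']*(u@u));K=np.array(p['camera_matrix'])
    return np.array([K[0,0]*u[0]+K[0,2],K[1,1]*u[1]+K[1,2]])
def tri(rs):
    A=np.zeros((3,3));b=np.zeros(3)
    for o,v in rs:
        M=np.eye(3)-np.outer(v,v);A+=M;b+=M@o
    x=np.linalg.solve(A,b);return x,[np.linalg.norm((np.eye(3)-np.outer(v,v))@(x-o)) for o,v in rs]
E
python3 - <<'E'
from h import *
np.set_printoptions(precision=4,suppress=True)
for n in ['top','side']:
    s,p=snap(n,n+'0')
    print(n,ext(p,s)[:3,3],p['camera_matrix'][0][0],p['k1'])
    for t in ['arbor_center','cone_center','stand','rack','rack_row','shell','tin','wrench']:
        print(t,[(np.round(d['xy'],1).tolist(),round(d['conf'],2)) for d in cams.tip_of(p,t)[:4]])
print(s)
E
```

```text
pics
top [ 0.4406 -0.0587  0.9423] 447.61587756395363 -0.09575034730259177
arbor_center [([228.1, 246.4], 0.82), ([203.9, 307.1], 0.73), ([213.5, 154.8], 0.73), ([262.0, 302.3], 0.54)]
cone_center [([185.8, 228.3], 0.56), ([320.7, 315.5], 0.47)]
stand [([217.8, 241.2], 0.74), ([356.4, 228.1], 0.35)]
rack []
rack_row [([354.3, 230.2], 0.69)]
shell [([276.4, 155.0], 0.62)]
tin [([480.9, 318.3], 0.74)]
wrench [([319.2, 317.9], 0.78)]
side [ 0.4498 -0.8062  0.7603] 549.7436420623048 -0.014401817523518243
arbor_center [([238.6, 200.2], 0.83), ([377.8, 165.9], 0.81), ([230.5, 170.8], 0.63), ([288.8, 176.3], 0.59)]
cone_center [([302.6, 152.0], 0.76)]
stand [([297.5, 192.5], 0.77)]
rack [([317.6, 287.2], 0.89)]
rack_row [([318.3, 258.8], 0.88)]
shell [([389.4, 227.1], 0.97)]
tin [([220.0, 425.4], 0.65), ([297.4, 189.3], 0.53)]
wrench [([225.9, 263.5], 0.64)]
{'time': 0.45, 'q': array([-1.2177,  0.7066, -0.0276,  1.4847,  0.022 ,  0.9509, -0.0755]), 'qvel': array([-0.0006, -0.0021,  0.0001,  0.0004, -0.001 , -0.0003, -0.0015]), 'joint_torque': array([  0.0007, -88.246 ,   1.2336, -23.6249,   0.017 ,   0.0025,
        -0.    ]), 'tool_pos': array([0.2211, 0.5307, 0.2064]), 'ee_rot': array([[-0.9231,  0.3846, -0.0001],
       [ 0.3846,  0.9231, -0.0002],
       [-0.    , -0.0002, -1.    ]]), 'force': array([-0.1337,  0.1578,  0.4122]), 'moment': array([-0.0519, -0.0215,  0.0283]), 'width': 0.08527564147565644}
```

View pics/top0.png

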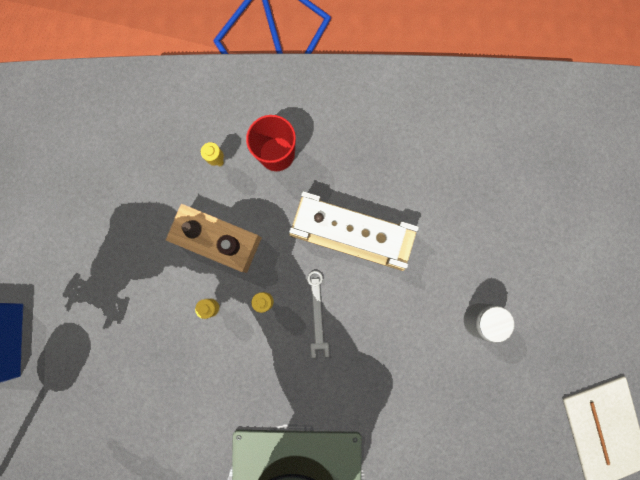

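View pics/side0.png

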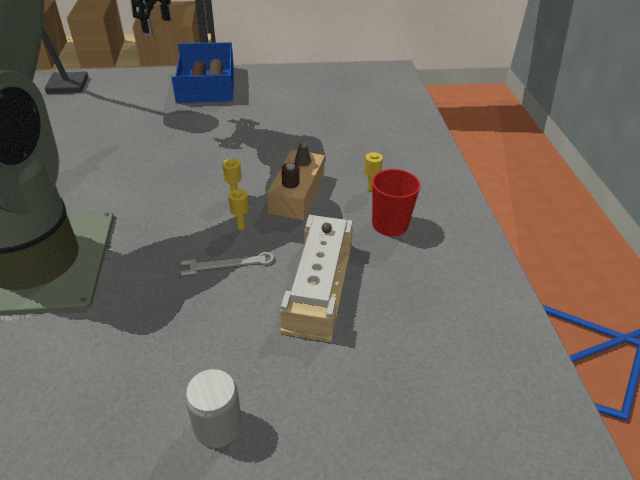

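Top view: the drum is dark, with a round nut, at (228,245). The cone is at (190,229). Yellow look-alikes are at (204,308), (262,302) and (211,153), and there are brown items in the blue box. In the side view the drum is at (290,175) and the cone at (303,153). The rack's pinned 8 mm hole is at top (319,217), and the hole I want should be the fourth, near (365,233).

Run:
```python
from h import *
np.set_printoptions(precision=4,suppress=True)
s,pt=snap('top','top1');_,ps=snap('side','side1')
for nm,a,b in [('drum',(228.1,246.4),(288.8,176.3)),('cone',(185.8,228.3),(302.6,152.0)),('row',(354.3,230.2),(318.3,258.8))]:
    print(nm,tri([ray(pt,s,a),ray(ps,s,b)]))
for xy in [(319,217),(334,223),(350,228),(365,233),(381,238)]: print('hole',atz(pt,s,xy,.074))
a=cv2.imread('pics/top1.png');b=cv2.imread('pics/side1.png')
def crop(i,x0,y0,x1,y1): return cv2.resize(i[y0:y1,x0:x1],(390,290),interpolation=cv2.INTER_CUBIC)
cv2.imwrite('pics/c1.png',np.vstack([np.hstack([crop(a,155,190,275,280),crop(b,250,130,350,222)]),np.hstack([crop(a,280,170,430,280),crop(b,265,200,375,345)])]))
```

```text
drum (array([0.5053, 0.136 , 0.0766]), [np.float64(6.012370115081594e-05), np.float64(6.012370115083068e-05)])
cone (array([0.5407, 0.2209, 0.0794]), [np.float64(0.00111368206174597), np.float64(0.001113682061745952)])
row (array([ 0.5408, -0.1101,  0.0713]), [np.float64(0.0004662416343594534), np.float64(0.00046624163435956027)])
hole [ 0.5652 -0.0407  0.074 ]
hole [ 0.5537 -0.0702  0.074 ]
hole [ 0.5442 -0.1015  0.074 ]
hole [ 0.5347 -0.1308  0.074 ]
hole [ 0.5253 -0.1621  0.074 ]
```

View pics/c1.png

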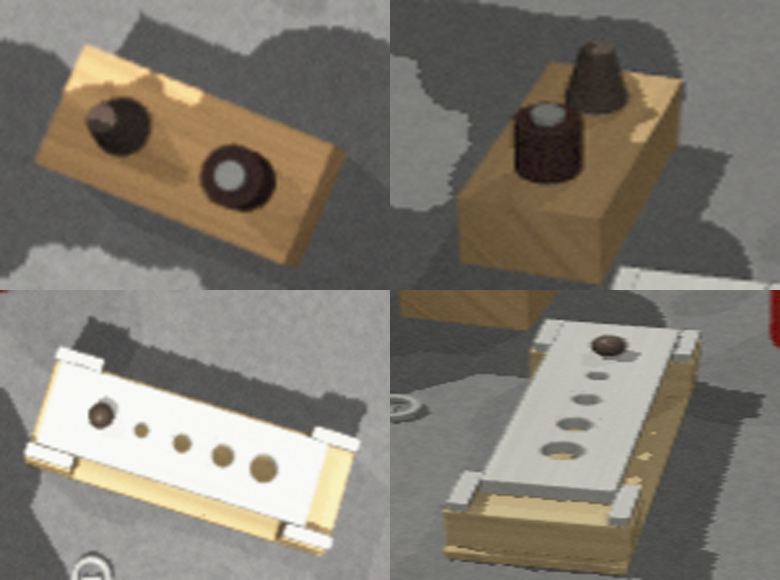

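Emit:
drive_tool:
  increments:
    - [[-3, -1.8, -1, 0], [-3, -1.8, -1, 0], [-3, -1.8, -1, 0], [-3, -1.8, -1, 0], [-3, -1.8, -1, 0], [-3, -1.8, 0, 0], [-3, -1.8, 0, 0], [-3, -1.8, 0, 0], [-3, -1.8, 0, 0], [-3, -1.8, 0, 0]]

```text
time: 1.83
tool_pos: [0.4296, 0.2477, 0.2567]
ee_rot: [[-0.923, 0.385, 0.0], [0.385, 0.923, 0.0], [-0.0, 0.0, -1.0]]
force: [0.6, 0.3, -0.6]
width: 0.0853
```

Emit:
drive_tool:
  increments:
    - [[-3, -1.8, 0, 0], [-3, -1.8, 0, 0], [-3, -1.8, 0, 0], [0, 0, 0, 0], [0, 0, 0, 0]]

```text
time: 2.25
tool_pos: [0.4918, 0.1632, 0.2563]
ee_rot: [[-0.922, 0.387, -0.0], [0.387, 0.922, -0.0], [-0.0, -0.0, -1.0]]
force: [-0.3, 0.8, 0.6]
width: 0.0855
```

Run:
```python
from h import *
np.set_printoptions(precision=4,suppress=True)
s,p=snap('wrist','w1')
print(s['time'],s['tool_pos'],s['ee_rot']);print(p['mount'],p['camera_matrix'][0][0],p['k1'])
for t in ['arbor_center','cone_center']:
  for d in cams.tip_of(p,t)[:3]: print(t,d,atz(p,s,d['xy'],.080))
```

```text
2.25 [0.4918 0.1632 0.2563] [[-0.9219  0.3875 -0.0001]
 [ 0.3875  0.9219 -0.0004]
 [-0.0001 -0.0004 -1.    ]]
[[-0.0002 -0.9495 -0.3138  0.0816]
 [ 1.     -0.0002 -0.     -0.0005]
 [-0.     -0.3138  0.9495 -0.1661]
 [ 0.      0.      0.      1.    ]] 372.82916309025677 -0.07014586464200341
arbor_center {'xy': [277.1, 89.2], 'conf': 0.8} [0.386  0.1748 0.08  ]
arbor_center {'xy': [178.4, 151.3], 'conf': 0.8} [0.399  0.0701 0.08  ]
arbor_center {'xy': [291.5, 232.1], 'conf': 0.79} [0.5097 0.1341 0.08  ]
cone_center {'xy': [379.4, 232.8], 'conf': 0.86} [0.5433 0.2121 0.08  ]
```

View pics/w1.png

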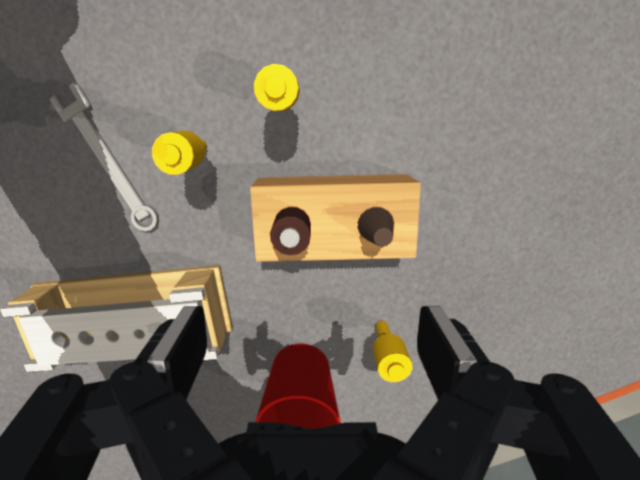

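The wrist view shows the dark drum at (291,232) with its nut at (289,238). The cone is at (378,228), and the yellow parts are at (277,88), (178,152) and (392,355).

Run:
```python
from h import *
np.set_printoptions(precision=4,suppress=True)
s,p=snap('wrist','w2')
a=p['pixels'];c=a[190:280,240:350,::-1];cv2.imwrite('pics/c2.png',cv2.resize(c,None,fx=7,fy=6.6,interpolation=cv2.INTER_CUBIC))
g=a.astype(int);m=((g.min(2)>120)&(g.max(2)-g.min(2)<30)).astype(np.uint8)
n,l,st,ce=cv2.connectedComponentsWithStats(m[205:255,265:315])
for i in range(1,n):
  if st[i,4]>50:
    xy=ce[i]+[265,205];print(st[i],xy,atz(p,s,xy,.106))
d=np.array([.3875,.9219])
print(proj(p,s,[.5085,.134,.1]),)
for X in [(.509,.134)]:
  v=np.array(X)-s['tool_pos'][:2];R=s['ee_rot'];print(R[:2,:2].T@v)
```

```text
[ 13  26  19  19 290] [287.0172 239.9103] [0.5069 0.1346 0.106 ]
[287.5556 239.5903]
[-0.0291 -0.0222]
```

View pics/c2.png

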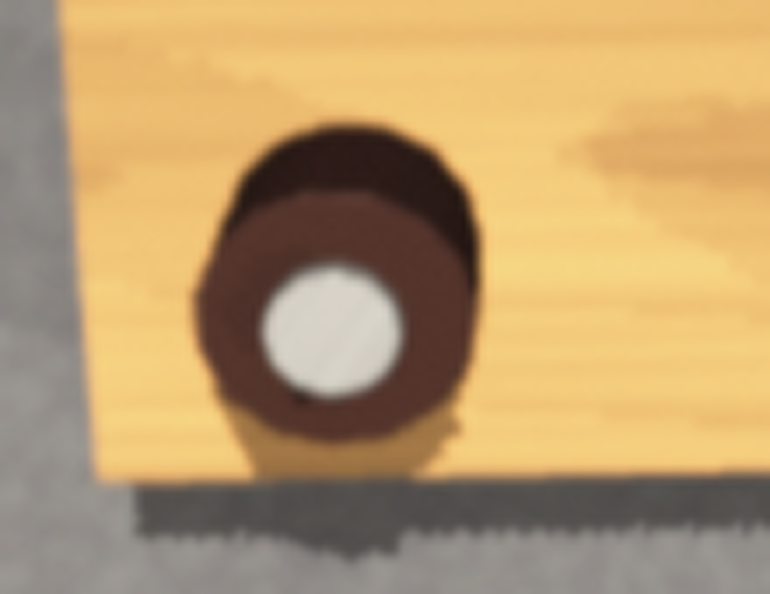

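Emit:
drive_tool:
  increments:
    - [[-1.25, -1.0, 0, 0], [-1.25, -1.05, 0, 0], [0, 0, 3, 0], [0, 0, 3, 0], [0, 0, 3, 0], [0, 0, 3, 0], [0, 0, 0, 0], [0, 0, 0, 0]]
  grip: 0.55

```text
time: 3.12
tool_pos: [0.5058, 0.1368, 0.1366]
ee_rot: [[-0.924, 0.384, -0.002], [0.384, 0.924, -0.001], [0.001, -0.001, -1.0]]
force: [0.2, 0.5, 1.1]
width: 0.0662
```

Run:
```python
from h import *
np.set_printoptions(precision=4,suppress=True)
s,p=snap('wrist','w3')
print(s['tool_pos'],s['width'],s['ee_rot'])
g=p['pixels'].astype(int)
for X in [(.507,.1346,.106),(.507,.1346,.08)]: print(proj(p,s,X))
```

```text
[0.5058 0.1368 0.1366] 0.06621296600113181 [[-0.9235  0.3836 -0.0017]
 [ 0.3836  0.9235 -0.0005]
 [ 0.0013 -0.0011 -1.    ]]
[309.76   266.6877]
[309.9908 250.7498]
```

View pics/w3.png

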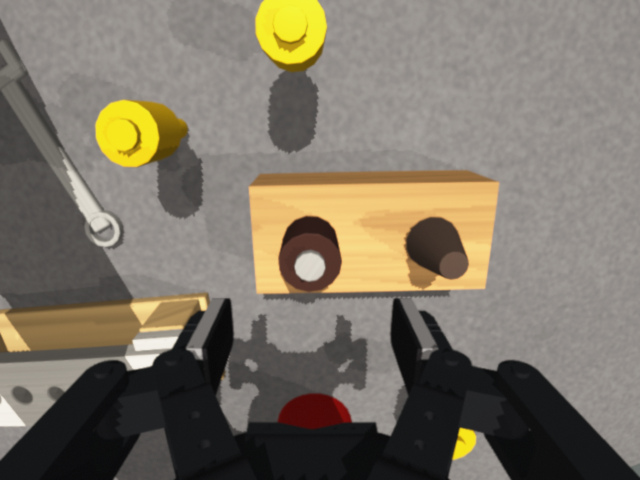

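Emit:
drive_tool:
  increments:
    - [[-0.2, -0.15, 1.5, 0], [0, 0, 2, 0], [0, 0, 2, 0], [0, 0, 1.4, 0], [0, 0, 0.5, 0], [0, 0, 0, 0], [0, 0, 0, 0]]

```text
time: 3.75
tool_pos: [0.5083, 0.1344, 0.064]
ee_rot: [[-0.923, 0.385, 0.002], [0.385, 0.923, 0.0], [-0.001, 0.001, -1.0]]
force: [-0.9, 0.0, -0.4]
width: 0.0662
```

Run:
```python
from h import *
np.set_printoptions(precision=4,suppress=True)
s,p=snap('wrist','w4')
print(s['tool_pos'],s['width'],s['force'])
for X in [(.507,.1346,.106),(.507,.1346,.08)]: print(proj(p,s,X))
```

```text
[0.5083 0.1344 0.064 ] 0.06620357598350832 [-0.9122  0.0105 -0.4022]
[312.1983 332.6988]
[312.044  300.4982]
```

View pics/w4.png

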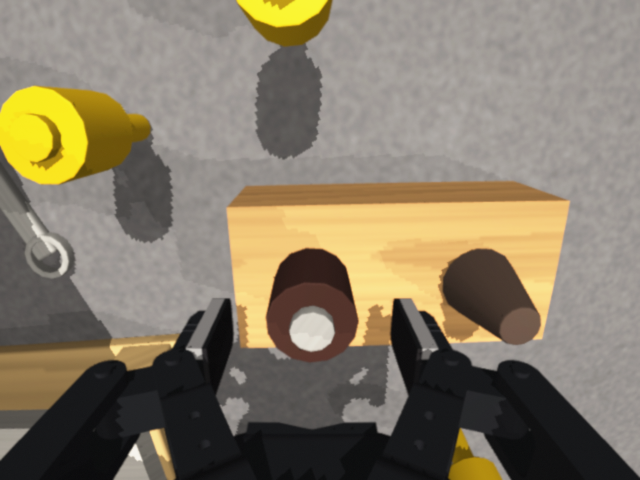

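The open jaws straddle the drum. Its nut is at (311,328), close to the predicted (312,333), and the cone sits clear of the right finger.

Emit:
drive_tool:
  increments:
    - [[0, 0, 0, 0], [0, 0, 0, 0], [0, 0, 0, 0], [0, 0, 0, 0], [0, 0, 0, 0], [0, 0, 0, 0]]
  grip: -1
  grip_force: 60

```text
time: 4.3
tool_pos: [0.5081, 0.1341, 0.0635]
ee_rot: [[-0.923, 0.385, 0.001], [0.385, 0.923, 0.0], [-0.001, 0.001, -1.0]]
force: [-2.3, -0.2, 15.5]
width: 0.0356
```

Emit:
drive_tool:
  increments:
    - [[0, 0, -0.5, 0], [0, 0, -1, 0], [0, 0, -1.5, 0], [0, 0, -1.5, 0], [0, 0, -1.5, 0], [0, 0, -1.5, 0], [0, 0, 0, 0], [0, 0, 0, 0]]

```text
time: 4.97
tool_pos: [0.5078, 0.1341, 0.1383]
ee_rot: [[-0.923, 0.385, 0.001], [0.385, 0.923, 0.0], [-0.001, 0.001, -1.0]]
force: [-0.4, -0.2, -2.4]
width: 0.0355
```

Run:
```python
from h import *
np.set_printoptions(precision=4,suppress=True)
s,p=snap('wrist','w5')
print(s['tool_pos'],s['width'],s['force'])
```

```text
[0.5078 0.1341 0.1383] 0.03545441183161556 [-0.3702 -0.2102 -2.4382]
```

View pics/w5.png

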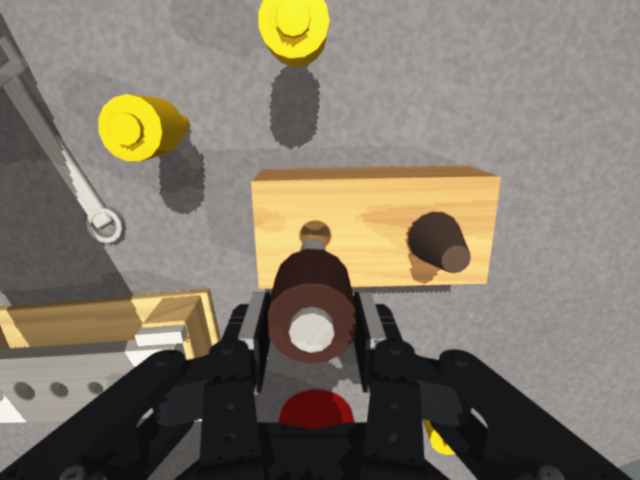

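The drum is held upright between the pads, with its nut at (312,331). The shank tip shows at (315,243) and the stand hole is empty. Next I lift and carry it to just beyond the rack to view the hole.

Emit:
drive_tool:
  increments:
    - [[0, 0, -2, 0], [0, 0, -2, 0], [-2, -2.6, -1, 0], [-2.2, -2.9, 0, 0], [-2.2, -2.9, 0, 0], [-2.2, -2.9, 0, 0], [-2.2, -2.9, 0, 0], [-2.2, -2.9, 0, 0], [-2.2, -2.9, 0, 0], [-2.2, -2.9, 0, 0]]

```text
time: 5.85
tool_pos: [0.5799, -0.1461, 0.1866]
ee_rot: [[-0.923, 0.385, -0.001], [0.385, 0.923, 0.0], [0.001, -0.0, -1.0]]
force: [0.2, 0.5, -1.9]
width: 0.0352
```

Emit:
drive_tool:
  increments:
    - [[0, 0, 0, -0.075], [0, 0, 0, 0], [0, 0, 0, 0], [0, 0, 0, 0]]

```text
time: 6.18
tool_pos: [0.58, -0.143, 0.1871]
ee_rot: [[-0.949, 0.315, -0.001], [0.315, 0.949, 0.001], [0.001, 0.0, -1.0]]
force: [-0.4, -0.6, -1.8]
width: 0.0353
```

Run:
```python
from h import *
np.set_printoptions(precision=4,suppress=True)
s,p=snap('wrist','w6')
print(s['tool_pos'],s['width'],s['force'],s['ee_rot'])
print(proj(p,s,[.5347,-.1308,.074]))
for t in ['rack_row','arbor_tip']:
  for d in cams.tip_of(p,t)[:2]: print(t,d,atz(p,s,d['xy'],.074))
```

```text
[ 0.58   -0.143   0.1871] 0.03526749693087228 [-0.4199 -0.5843 -1.8319] [[-0.9491  0.3149 -0.0008]
 [ 0.3149  0.9491  0.0007]
 [ 0.001   0.0004 -1.    ]]
[308.3994 162.4945]
rack_row {'xy': [335.7, 162.5], 'conf': 0.57} [ 0.5411 -0.1115  0.074 ]
arbor_tip {'xy': [313.3, 253.4], 'conf': 0.82} [ 0.6044 -0.15    0.074 ]
arbor_tip {'xy': [633.8, 212.5], 'conf': 0.63} [0.6541 0.1108 0.074 ]
```

View pics/w6.png

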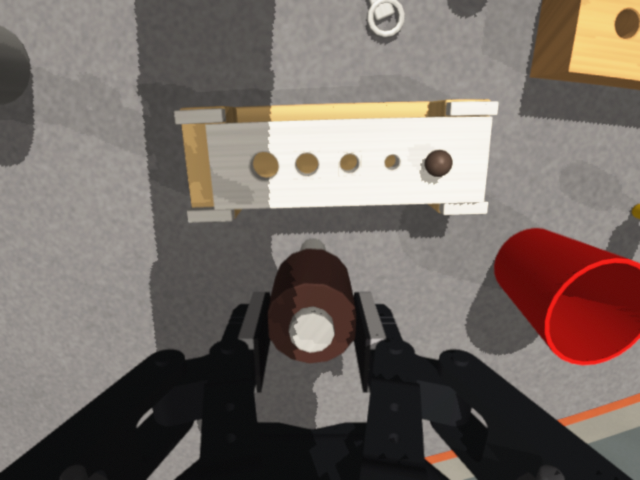

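Run:
```python
from h import *
np.set_printoptions(precision=4,suppress=True)
s,p=snap('wrist','w7')
a=p['pixels'][:,:,::-1]
R=s['ee_rot'];t=np.array(s['tool_pos'])
c1=cv2.resize(a[135:190,240:350],(770,385),interpolation=cv2.INTER_CUBIC)
# overlay predicted drum outline for offset guesses
b=a.copy()
b=cv2.resize(b[225:365,255:375],None,fx=6,fy=6,interpolation=cv2.INTER_CUBIC)
def put(X,col):
    q=(proj(p,s,X)-[255,225]+.5)*6-.5; cv2.circle(b,(int(round(q[0])),int(round(q[1]))),1,col,-1)
th=np.linspace(0,2*np.pi,90)
for dz,r,col in [(-.0525,.0068,(0,255,0)),(-.0513,.008,(0,255,255)),(.0425,.009,(255,255,0)),(.0365,.019,(255,0,255))]:
    for q in th: put(t+R@np.array([r*np.cos(q),r*np.sin(q),0])+[0,0,dz],col)
cv2.imwrite('pics/c7a.png',c1);cv2.imwrite('pics/c7b.png',b[:600])
g=cv2.cvtColor(a,cv2.COLOR_BGR2HSV)
m=((g[...,1]>60)).astype(np.uint8)[145:182,240:405]
n,l,st,ce=cv2.connectedComponentsWithStats(m)
for i in range(1,n):
  if st[i,4]>30:
    x,y,w,h,ar=st[i];c=np.array([x+(w-1)/2+240,y+(h-1)/2+145]);print(st[i],ce[i]+[240,145],c,atz(p,s,c,.074), 'w mm',1e3*np.linalg.norm(atz(p,s,c+[w/2,0],.074)-atz(p,s,c-[w/2,0],.074)))
```

```text
[ 13   6  26  27 533] [265.3677 163.8462] [265.5 164. ] [ 0.5259 -0.162   0.074 ] w mm 19.41728291833929
[ 57   8  22  20 351] [307.1083 162.5071] [307.5 162.5] [ 0.5348 -0.1319  0.074 ] w mm 16.360747486904394
[101   9  17  16 221] [348.8145 161.4208] [349.  161.5] [ 0.5437 -0.1024  0.074 ] w mm 12.657818637223196
[145   9  12  13 107] [390.3271 160.2991] [390.5 160. ] [ 0.5523 -0.0726  0.074 ] w mm 8.987837922376471
```

View pics/c7a.png

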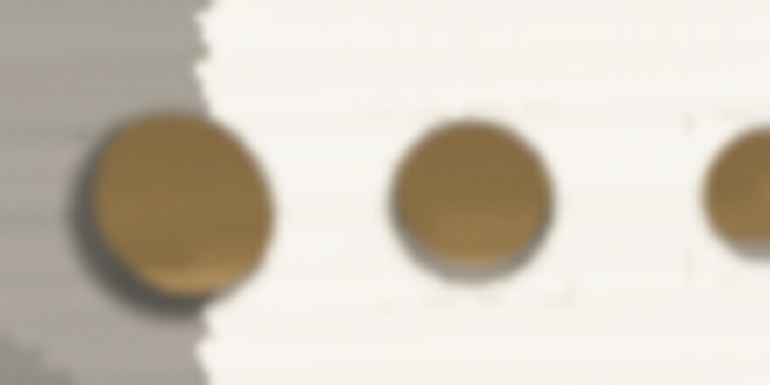

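View pics/c7b.png

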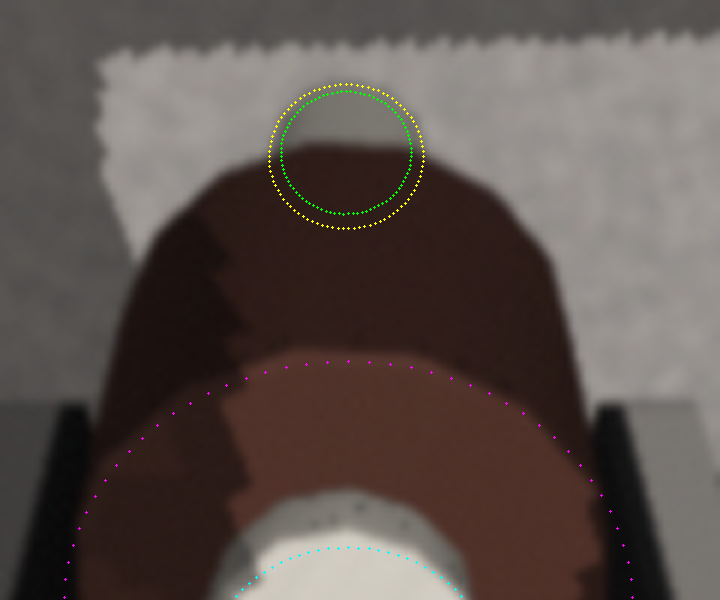

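The row reads, from left to right: 20 mm hole at (265,164), 16 mm at (307,163), 13 mm at (349,161), 10 mm at (390,160), pin at (438,162). Measured bore widths agree. The shank tip lies on the TCP axis, so I aim at (0.535, -0.132).

Emit:
drive_tool:
  increments:
    - [[2, -0.1, 0, 0], [2, -0.15, 0, 0], [0.6, -0.1, 1, 0], [0, 0, 1.5, 0], [0, 0, 1.5, 0], [0, 0, 0.7, 0], [0, 0, 0, 0], [0, 0, 0, 0], [0, 0, 0, 0]]

```text
time: 7.13
tool_pos: [0.5357, -0.1331, 0.1413]
ee_rot: [[-0.949, 0.314, 0.001], [0.314, 0.949, -0.0], [-0.001, 0.0, -1.0]]
force: [-0.2, -0.8, -1.1]
width: 0.0351
```

```bash
cat > v.py <<'E'
from h import *
import sys
np.set_printoptions(precision=4,suppress=True)
s,p=snap('wrist',sys.argv[1]);hx=(float(sys.argv[2]),float(sys.argv[3]))
a=p['pixels'][:,:,::-1];R=s['ee_rot'];t=np.array(s['tool_pos'])
print(s['time'],t,s['force'],s['moment'],s['width'])
b=cv2.resize(a[160:310,230:400],None,fx=4,fy=4,interpolation=cv2.INTER_CUBIC)
def put(X,col):
    q=(proj(p,s,X)-[230,160]+.5)*4-.5; cv2.circle(b,(int(round(q[0])),int(round(q[1]))),1,col,-1)
for q in np.linspace(0,2*np.pi,90):
    c=np.array([np.cos(q),np.sin(q),0])
    put(t+R@(c*.008)+[0,0,-.0513],(0,255,0)); put([hx[0]+.00875*c[0],hx[1]+.00875*c[1],.074],(0,0,255))
    for k in (1,-1): put([hx[0]+.00875*c[0]+.032*k*.315,hx[1]+.00875*c[1]+.032*k*.949,.074],(255,0,0))
cv2.imwrite(f'pics/{sys.argv[1]}c.png',b)
E
python3 v.py w8 .535 -.1318
```

```text
7.1333 [ 0.5357 -0.1331  0.1413] [-0.1985 -0.7801 -1.1246] [-0.0207 -0.0224 -0.0141] 0.03506138114159726
```

View pics/w8c.png

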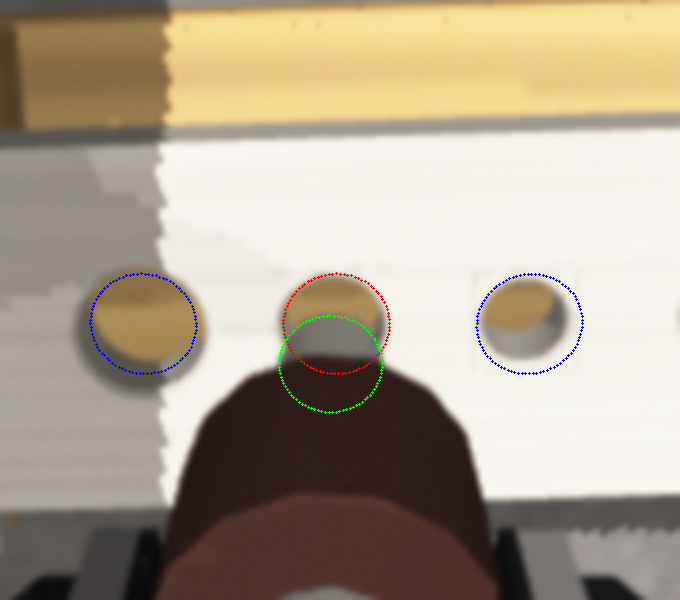

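Emit:
drive_tool:
  increments:
    - [[0.1, 0.05, 0.4, 0], [0, 0, 0.4, 0], [0, 0, 0.3, 0], [0, 0, 0.2, 0], [0, 0, 0.2, 0], [0, 0, 0.1, 0], [0, 0, 0, 0], [0, 0, 0, 0]]

```text
time: 7.85
tool_pos: [0.5346, -0.1324, 0.1245]
ee_rot: [[-0.949, 0.314, -0.0], [0.314, 0.949, -0.0], [0.0, -0.0, -1.0]]
force: [0.7, 0.4, -1.4]
width: 0.035
```

```bash
python3 v.py w9 .5348 -.1323
```

```text
7.85 [ 0.5346 -0.1324  0.1245] [ 0.7171  0.3735 -1.3805] [-0.0764 -0.0957  0.0559] 0.0349833967955343
```

View pics/w9c.png

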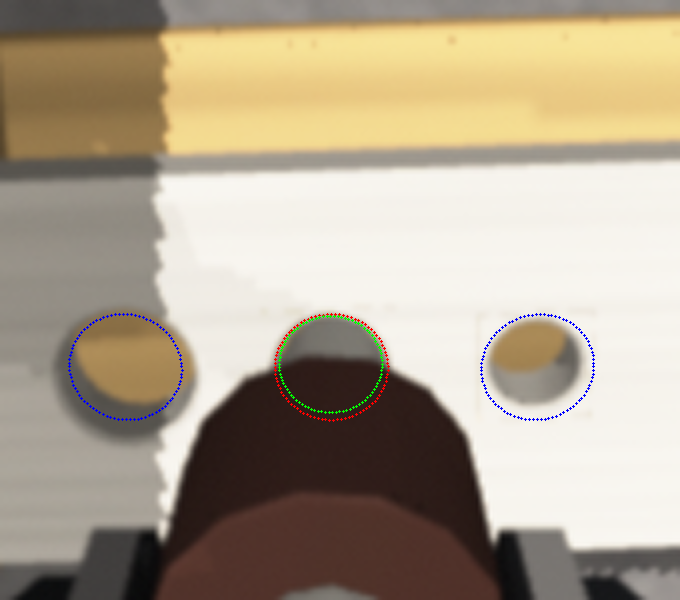

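The wrist crop shows the shank tip concentric with the hole at about (331,365), and there is no contact force yet. Now I lower it gently.

Emit:
drive_tool:
  increments:
    - [[0, 0, 0.1, 0], [0, 0, 0.1, 0], [0, 0, 0.1, 0], [0, 0, 0.1, 0], [0, 0, 0, 0]]

```text
time: 8.32
tool_pos: [0.5345, -0.1323, 0.1203]
ee_rot: [[-0.949, 0.314, -0.0], [0.314, 0.949, -0.0], [0.0, -0.0, -1.0]]
force: [0.7, -1.6, -1.3]
width: 0.0356
```

Emit:
drive_tool:
  increments:
    - [[0, 0, 0.2, 0], [0, 0, 0.2, 0], [0, 0, 0.2, 0], [0, 0, 0.2, 0], [0, 0, 0, 0]]

```text
time: 8.73
tool_pos: [0.5344, -0.1323, 0.1121]
ee_rot: [[-0.949, 0.314, -0.001], [0.314, 0.949, 0.0], [0.001, -0.0, -1.0]]
force: [0.3, -0.5, -1.9]
width: 0.0351
```

Tip is about 14 mm into the hole with almost no force. I continue down.

Emit:
drive_tool:
  increments:
    - [[0, 0, 0.3, 0], [0, 0, 0.3, 0], [0, 0, 0.3, 0], [0, 0, 0.3, 0], [0, 0, 0.3, 0], [0, 0, 0, 0]]

```text
time: 9.23
tool_pos: [0.5344, -0.1323, 0.0969]
ee_rot: [[-0.949, 0.314, -0.001], [0.314, 0.949, 0.0], [0.001, -0.0, -1.0]]
force: [1.1, 0.3, -2.4]
width: 0.0349
```

Emit:
drive_tool:
  increments:
    - [[0, 0, 0.3, 0], [0, 0, 0.3, 0], [0, 0, 0.3, 0], [0, 0, 0.2, 0], [0, 0, 0.1, 0], [0, 0, 0, 0]]

```text
time: 9.73
tool_pos: [0.5345, -0.1323, 0.0853]
ee_rot: [[-0.949, 0.314, -0.0], [0.314, 0.949, -0.0], [0.0, -0.0, -1.0]]
force: [1.4, -0.9, -2.5]
width: 0.0352
```

```bash
python3 v.py w10 .5348 -.1323; python3 -c "
from h import *
snap('side','s10')"
```

```text
9.7333 [ 0.5345 -0.1323  0.0853] [ 1.4332 -0.8735 -2.5089] [-0.1769 -0.4035 -0.0103] 0.03521618305032438
```

View pics/w10c.png

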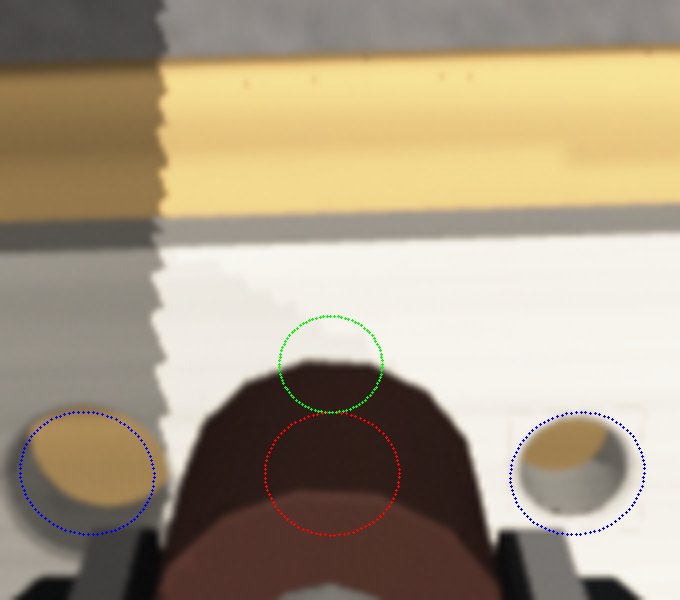

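View pics/s10.png

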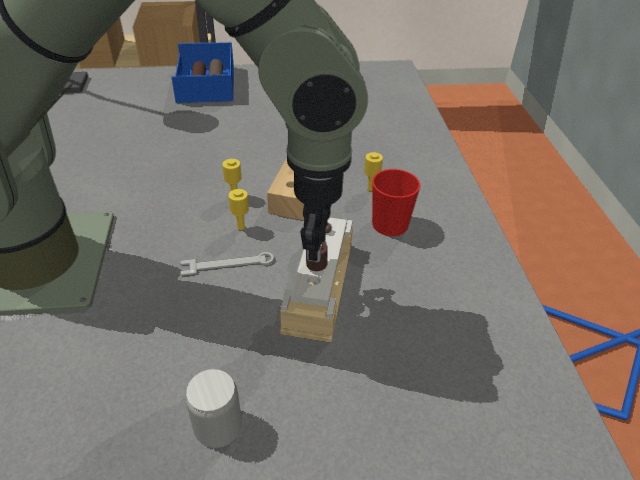

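The shank is down in the 16 mm hole, between the 20 mm and 13 mm neighbours. About 4 mm remain, which I take in 1 mm steps until the collar touches.

Emit:
drive_tool:
  increments:
    - [[0, 0, 0.1, 0], [0, 0, 0.1, 0], [0, 0, 0, 0]]

```text
time: 10.08
tool_pos: [0.5346, -0.1324, 0.0834]
ee_rot: [[-0.949, 0.314, -0.0], [0.314, 0.949, -0.0], [0.0, -0.0, -1.0]]
force: [1.2, -0.7, -2.1]
width: 0.0354
```

Emit:
drive_tool:
  increments:
    - [[0, 0, 0.1, 0], [0, 0, 0, 0]]

```text
time: 10.25
tool_pos: [0.5346, -0.1324, 0.0824]
ee_rot: [[-0.949, 0.314, 0.0], [0.314, 0.949, -0.0], [-0.0, -0.0, -1.0]]
force: [2.5, 0.1, -1.8]
width: 0.0353
```

Emit:
drive_tool:
  increments:
    - [[0, 0, 0.05, 0], [0, 0, 0, 0]]

```text
time: 10.42
tool_pos: [0.5346, -0.1323, 0.082]
ee_rot: [[-0.949, 0.314, -0.0], [0.314, 0.949, -0.0], [-0.0, -0.0, -1.0]]
force: [2.3, 0.4, -0.6]
width: 0.0352
```

Emit:
drive_tool:
  increments:
    - [[0, 0, 0.05, 0], [0, 0, 0, 0]]

```text
time: 10.58
tool_pos: [0.5349, -0.1324, 0.0817]
ee_rot: [[-0.949, 0.314, 0.001], [0.314, 0.949, -0.0], [-0.001, -0.0, -1.0]]
force: [2.1, 0.3, 3.1]
width: 0.035
```

Emit:
drive_tool:
  increments:
    - [[0, 0, 0.05, 0], [0, 0, 0, 0], [0, 0, 0, 0]]

```text
time: 10.83
tool_pos: [0.5351, -0.1325, 0.0816]
ee_rot: [[-0.949, 0.314, 0.001], [0.314, 0.949, -0.0], [-0.002, 0.0, -1.0]]
force: [3.2, -0.2, 10.6]
width: 0.0351
```

```bash
python3 -c "
from h import *
s,p=snap('side','s11');print(s['force'],s['tool_pos'],s['moment'])
a=p['pixels'][:,:,::-1];cv2.imwrite('pics/s11c.png',cv2.resize(a[200:345,260:375],None,fx=5,fy=4,interpolation=cv2.INTER_CUBIC))"
```

```text
[ 3.17673408 -0.20007582 10.55340159] [ 0.53513394 -0.13252122  0.08160594] [-0.23330268 -0.48237872 -0.05745908]
```

View pics/s11c.png

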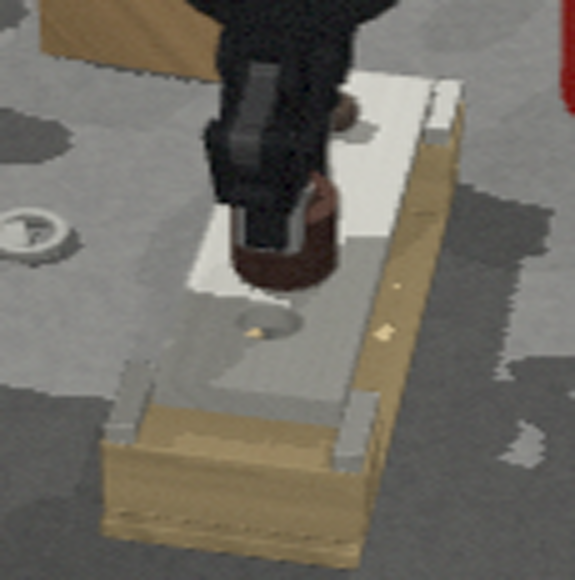

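The collar has met the strip: the arm stopped at TCP z 0.0816 (expected about 0.0815) and the force rose to 10 N. I release here.

Emit:
drive_tool:
  increments:
    - [[0, 0, -0.03, 0], [0, 0, 0, 0]]

```text
time: 11.05
tool_pos: [0.5349, -0.1324, 0.0817]
ee_rot: [[-0.949, 0.314, 0.001], [0.314, 0.949, -0.0], [-0.001, 0.0, -1.0]]
force: [2.5, -0.7, 5.6]
width: 0.0352
```

Emit:
drive_tool:
  increments:
    - [[0, 0, 0, 0], [0, 0, 0, 0], [0, 0, 0, 0], [0, 0, 0, 0], [0, 0, 0, 0], [0, 0, 0, 0]]
  grip: 0.55

```text
time: 11.55
tool_pos: [0.5345, -0.1323, 0.0813]
ee_rot: [[-0.949, 0.314, -0.0], [0.314, 0.949, -0.0], [0.0, -0.0, -1.0]]
force: [-0.2, -0.3, -0.3]
width: 0.0664
```

Emit:
drive_tool:
  increments:
    - [[0, 0, -0.5, 0], [0, 0, -1, 0], [0, 0, -2, 0], [0, 0, -2, 0], [0, 0, -2, 0], [0, 0, -2, 0], [0, 0, -2, 0], [0, 0, 0, 0], [0, 0, 0, 0]]

```text
time: 12.3
tool_pos: [0.5349, -0.1324, 0.1977]
ee_rot: [[-0.949, 0.315, 0.002], [0.315, 0.949, -0.001], [-0.002, 0.0, -1.0]]
force: [-0.1, -0.1, -0.4]
width: 0.0662
```

Run:
```python
from h import *
np.set_printoptions(precision=4,suppress=True)
s,p=snap('wrist','w12');print(s['time'],s['tool_pos'],s['force'])
s2,ps=snap('side','s12');_,pt=snap('top','t12')
for z,r in [(.124,.009),(.078,.015)]: print(proj(p,s,[.5348,-.1323,z]),proj(ps,s,[.5348,-.1323,z]))
a=p['pixels'][:,:,::-1].copy();b=ps['pixels'][200:345,260:375,::-1]
for z,r,c in [(.124,.009,(0,255,0)),(.118,.019,(255,0,255)),(.074,.015,(0,0,255))]:
  for q in np.linspace(0,6.28,80):
    u=np.round(proj(p,s,[.5348+r*np.cos(q),-.1323+r*np.sin(q),z])).astype(int);a[u[1],u[0]]=c
a=cv2.resize(a[100:340,190:440],None,fx=1.65,fy=2.4);b=cv2.resize(b,(380,576),interpolation=cv2.INTER_CUBIC)
cv2.imwrite('pics/c12.png',np.hstack([a,b]))
d=cams.tip_of(ps,'arbor_center');print(d)
print(proj(ps,s,[.5348,-.1323,.098]))
```

```text
12.3 [ 0.5349 -0.1324  0.1977] [-0.0686 -0.1214 -0.428 ]
[312.307  238.7973] [316.6576 245.9976]
[312.1886 220.1303] [316.1037 265.1813]
[{'xy': [239.5, 201.2], 'conf': 0.96}, {'xy': [229.3, 169.3], 'conf': 0.95}, {'xy': [315.4, 259.5], 'conf': 0.75}, {'xy': [375.1, 164.0], 'conf': 0.75}]
[316.3401 256.9952]
```

View pics/c12.png

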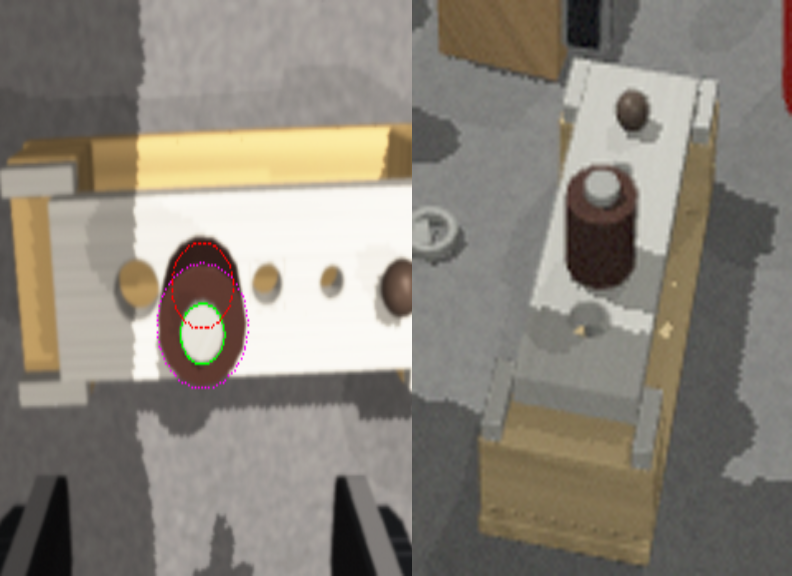

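View pics/s12.png

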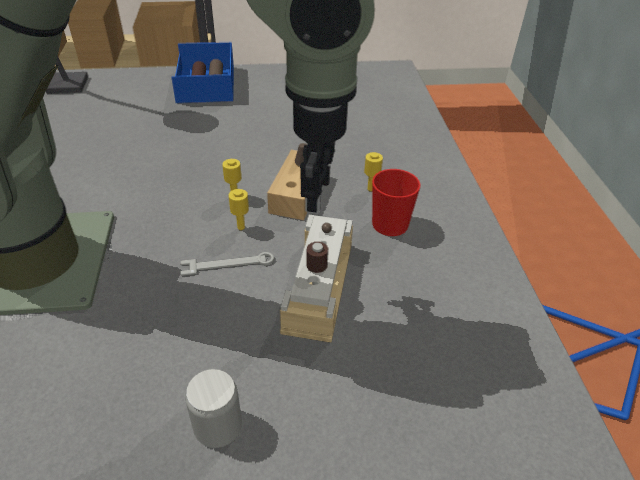

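The drum stands upright on the strip at side (317,257), where the home pose projects. In the wrist crop its nut and rim match the outlines drawn for the home height. The gripper is clear, and the cone, cup, tin and wrench have not moved.

```bash
python3 -c "
from workcell import bot
print(bot.finish_job())"
```

```text
the job is handed in; nothing more can be done
None
```

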